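# Clamp the pistol torch and test its trigger

### The arm

A 6-joint arm with a two-finger parallel gripper is mounted at the origin on the work surface. World frame = base frame: x ahead of the robot, y to its left, z up, the work surface at z = 0. Lengths are in m, angles in rad, forces in N, time in s.
With the tool pointing down it reaches from about 0.375 to 0.975 m from the base axis. Payload 3.8 kg.
Tool frame: the origin (TCP) lies at the centre of the arm's flange, where the gripper is bolted on; the fingertips stand 173 mm ahead of it and the grasp point (between the pads) lies 155 mm ahead of it (bot.tip_reach is the distance from the TCP to the fingertips, in m); z points along the fingers, y is the line along which they close (so a half turn about z gives the same grasp; the last joint's range is limited). The gripper opens to 85 mm and grips with 20 to 120 N. Pads are 22 mm wide; open, the fingers measure 114 mm over their backs; the gripper's body (76 mm by 85 mm) begins 54 mm behind the grasp point. The pads swing forward as they close: fully open they stand 13 mm farther back than shut.
Start: joints at [1.072, 0.264, 1.604, -0, 1.274, -0.037], TCP at [0.301, 0.604, 0.405] pointing down, gripper open.
Joint ranges: [-2.63, 2.63], [-0.94, 2.18], [0.31, 2.57], [-1.31, 4.45], [0, 2.66], [-2.55, 2.55]. Speed limits (rad/s): [2.57, 2.57, 3.14, 3.14, 3.14, 3.14].

### API

Orientations are given as a rotation vector (axis times angle).
In Python, from workcell import bot gives the robot as it stands.
- The arm moves only by the tool drive_tool, never from a script. Its arguments are lists of equal length, an entry for each row: "claw": the finger opening in mm, from 0 to 85.4; "slide": the shift along the world's x, y, z each as a share of 0.5 m, from -1 to 1, a list of three; "yaw": the turn about the world's z as a share of 180 degrees, from -1 to 1. A call has 1 to 8 rows; each row is the pose to reach, as a shift and turn from the pose commanded when the call began, turning the shorter way round; what a row does not reach only later rows make up. A row lasts 1/12 s, in which the tool goes at most 41.7 mm and 7.16 degrees, less where a joint would pass 70% of its speed; a pose out of reach is approached as far as the arm can. A call with a number of a shift or a turn outside -1 to 1 is refused whole. A call with a gripper value outside its range is refused whole. The fingers move at their own pace and stop on an object; "newtons" is the grip in N (left out, the last holds). Time passes only in rows, so rows that repeat a pose let the fingers close. It gives the time, the measured TCP pose, the force, the opening and the grip force at its end, in the units of the state.
- bot.read_state(): the state, without advancing time (a new reading comes with each control period).
- bot.read_camera(name): name is "scene" or "top" or "wrist"; returns a dict with "color" (384x512x3 uint8, red, green, blue), "depth" (384x512 float32, m along the optical axis (not along the pixel's ray), 0 where there is no reading), "mtx" (3x3 intrinsics, pixels), "eye" and "rotation" of the camera in the world. Camera axes: x right, y up, looking along -z (the intrinsics and any distortion apply to the point x, -y, -z); pixel columns grow to the right and rows downward; lengths in m; the calibration is good to about 2 mm. A picture is of the moment at which its call begins.
- bot.finish_job(): hands the job in; it is judged then, once.
The state is a dict: "time": time; "q": joint angles; "joint_vel": joint speeds; "joint_torque": joint torques, N m; "tool_pos": TCP position; "tcp_rot": TCP orientation; "wrist_force": force on the tool from outside, world axes, zero at the start; "torque": the same for the moment, N m; "width": opening from 0.0 (shut) to 1.0 (fully open); "grip_force": force on a finger pad.
Only numpy, scipy, OpenCV 4.12 (cv2) and the standard library are available. Lean on these libraries where they do the work, as an engineer would, in place of code of your own. Each camera call takes 0.05 s, during which the arm holds its last target. There are 200 camera calls.

### The job

A grey pistol-grip torch lies on its side in a repair cradle. First clear the lidded tin of washers from beside its trigger: keep it upright and set it gently, standing flat, in the open wooden tray; then tighten the cradle's wing nut clockwise (seen from above) until it stops, and only after that squeeze the trigger fully against the grip, hold it for about a second and let it spring back. Do not work the trigger while the nut is loose, and leave the other things on the counter where they are.

Things in the scene. Friction and masses are not known exactly. Their poses are not given: they have to be found in the camera images.
- cradle: Fixed plywood plate 240 (x) x 270 (y) x 10 mm carrying the grey torch on its side. Origin at counter level; plate spans x -130..110, y -135..135 mm. x points away from the robot at yaw 0, z up. The torch's fixed grip runs along x, towards the robot: x -125..20, y -42..-18, z 40..70 mm. The black trigger is on the grip's +y side.
- barrel_mid (a point): Middle of the torch barrel, at (50, 0, 55) mm in the cradle's frame, axes as the cradle's. The barrel, 52 mm diameter, runs along y from -85 to 75 mm; its head, 76 mm diameter (top 93 mm above the counter), from y 75 to 125 mm. A steel strap over it (top at 89 mm) carries the wing nut.
- grip_mid (a point): Middle of the torch's fixed grip, at (-70, -30, 55) mm in the cradle's frame, axes as the cradle's; the grip is 24 mm wide (y), 30 mm high (z).
- trigger_pad (a point): Point on the trigger's outer (+y) face, 70 mm from its upright hinge (at (0, -10) mm in the cradle's frame), 55 mm above the counter; moves with it. Black bar 89 mm long, 12 thick, z 42..68 mm. Fully squeezed it is parallel to the grip, outer face at cradle y = -4 mm (grip plus trigger 38 mm wide); released it splays 0.22 rad (54 mm wide here).
- trigger (a joint): Trigger angle in rad: 0 released (sprung), 0.22 fully squeezed against its stop; full squeeze takes about 7 N at the pad point.
- nut_grip (a point): Centre of the steel wing nut's wings, on its upright axis, 112 mm above the counter, at (50, 20) mm in the cradle's frame. The wings form one upright bar 66 mm long along this point's x axis, 12 mm thick (y), from 98 to 124 mm above the counter; the point turns with the nut.
- wing_nut (a joint): Turn of the wing nut in rad, growing clockwise seen from above: starts between 0 and 0.9, stops tight at 2.4. It stays where it is left. At 0 the wings lie along the cradle's x axis.
- tin: Closed round bare-metal tin of washers, 60 mm diameter (lid, the top 15 mm, 64 mm), 56 mm high, 0.2 to 0.4 kg, standing on the cradle plate beside the trigger. Origin at the centre of its underside, z up.
- tray: Open square wooden tray, 130 x 130 mm outside, 28 mm high, walls and floor 5 mm thick, fixed, empty. Origin at the centre of its underside, z up. It stands to the left or the right of the cradle; a round steel spice box (140 mm diameter, 78 mm high, fixed) stands on the other side.
- screwdriver: Bystander: screwdriver 190 mm long, lying on the cradle plate behind the grip (-y side), along its own x axis.
- tongs: Bystander: steel tongs about 180 mm long, 14 mm high, lying in front of the robot.
- jar: Bystander: lidded glass jar, 60 mm diameter, 110 mm high. Origin at the centre of its underside.
- mug: Bystander: white mug, 76 mm diameter, 85 mm high. Origin at the centre of its underside.
- bottle: Bystander: steel bottle, 68 mm diameter, 200 mm high. Origin at the centre of its underside.
- tumbler: Bystander: steel tumbler, 72 mm diameter, 110 mm high. Origin at the centre of its underside.

How it is judged:
On the way, in this order (a step that is already met when the one before it is completed fails the run):
1. the tin stands upright in the tray, let go (x of tin in the frame of tray between -0.035 and 0.035 m and y of tin in the frame of tray between -0.035 and 0.035 m and z of tin in the frame of tray below 0.01 m and angle between tin's own z axis and vertical below 0.15 rad and contact force between the fingers and tin below 0.1 N and linear speed of tin below 0.03 m/s), for 0.2 s.
2. the wing nut is tightened clockwise to its stop (at least 2.2 rad) (value of joint wing_nut above 2.2 rad), for 0.2 s.
3. the trigger is squeezed fully (at least 0.18 rad) and held (value of joint trigger above 0.18 rad), for 0.4 s.
At the end, for the whole second after the job is handed in: The tin stands in the tray, upright within 0.15 rad, its base within 10 mm of the tray's underside height and its centre within 35 mm of the tray's middle along each side, at rest and let go; the wing nut is at 2.2 rad or more; the trigger has sprung back below 0.03 rad (all of step 1 and value of joint wing_nut above 2.2 rad and value of joint trigger below 0.03 rad); the robot touches nothing.
It fails at once if the trigger is worked (over 0.08 rad) while the wing nut is below 2.2 rad (value of joint trigger above 0.08 rad and value of joint wing_nut below 2.2 rad).
It fails at once if the tin is tipped over 0.5 rad (angle between tin's own z axis and vertical above 0.5 rad).
It fails at once if the tin is dropped or banged into the tray (over 40 N) (contact force between tin and tray above 40 N).
It fails at once if a bystander (screwdriver, tongs, jar, mug, bottle or tumbler) is moved more than 30 mm (distance of any of screwdriver, tongs, jar, mug, bottle, tumbler from where it was at the start of the episode above 0.03 m).
It also fails if it takes over 72 s, if anything falls off the work surface, if the arm or the gripper's body presses on something with over 40 N, if the wrist force passes 120 N, or if a joint passes its speed limit or range.

## Working session

There is one attempt and no reset: what is moved stays moved. The work goes in short steps, Python scripts to look and compute and a tool call to move; the robot and the scene stay as the last step left them, time stands still between calls to the robot, and variables do not carry over. Pictures are saved under pics/ and viewed, at most 10 in all, crops included, and the job is handed in when it is done.

Besides the shell and the picture viewer there is one more tool, called after ">>>" as name(argument=value, ...), one argument or row to a line, values as JSON. drive_tool: Moves the arm, as the interface text tells. Shift numbers are shares of 0.5 m and turn numbers shares of 180 degrees, none past 1 either way. Its arguments: {"type":"object","properties":{"claw":{"type":"array","items":{"type":"number"}},"slide":{"type":"array","items":{"type":"array","items":{"type":"number"}}},"yaw":{"type":"array","items":{"type":"number"}},"newtons":{"type":"number"}},"required":["claw","slide","yaw"]}

```bash
mkdir -p pics; ls; cat > h.py <<'E'
import numpy as np, cv2
from workcell import bot
def cam(n):
    c=bot.read_camera(n); c['name']=n; return c
def ray(c,u,v):
    K=np.array(c['mtx']); d=np.linalg.inv(K)@np.array([u,v,1.0]); d=np.array([d[0],-d[1],-d[2]])
    return np.array(c['eye']),np.array(c['rotation'])@d
def onz(c,u,v,z):
    e,d=ray(c,u,v); return e+d*(z-e[2])/d[2]
def cloud(c):
    K=np.array(c['mtx']); v,u=np.mgrid[:384,:512]; D=c['depth']
    p=np.stack([(u-K[0,2])/K[0,0]*D,-(v-K[1,2])/K[1,1]*D,-D],-1)
    P=p@np.array(c['rotation']).T+np.array(c['eye']); P[D==0]=np.nan; return P
E
python3 - <<'E'
from h import *
s=bot.read_state(); print({k:np.round(v,3) for k,v in s.items()})
im=[]
for n in ['top','scene']:
    c=cam(n); print(n,np.round(c['mtx'],1).tolist(),np.round(c['eye'],3),np.round(c['rotation'],3).tolist(), [k for k in c])
    np.save(n+'.npy',c,allow_pickle=True)
    cv2.imwrite(f'pics/{n}.png',cv2.resize(c['color'][:,:,::-1],(768,576),interpolation=cv2.INTER_CUBIC))
E
```

```text
pics
{'time': np.float64(0.0), 'q': array([ 1.072,  0.265,  1.605,  0.   ,  1.274, -0.037]), 'joint_vel': array([ 0.   , -0.   , -0.   ,  0.001,  0.002, -0.001]), 'joint_torque': array([ 3.0000e-03, -5.1512e+01, -3.6731e+01, -0.0000e+00,  1.3000e-02,
        0.0000e+00]), 'tool_pos': array([0.301, 0.604, 0.403]), 'tcp_rot': array([-7.190e-01, -3.058e+00,  3.000e-03]), 'wrist_force': array([0.317, 0.593, 0.115]), 'torque': array([ 0.045, -0.031,  0.043]), 'grip_force': np.float64(0.0), 'width': np.float64(0.995)}
top [[374.7, 0.0, 251.7], [0.0, 374.7, 192.1], [0.0, 0.0, 1.0]] [ 0.337 -0.006  1.259] [0.155, -0.111, -1.557] ['color', 'depth', 'mtx', 'eye', 'rotation', 'name']
scene [[426.8, 0.0, 251.8], [0.0, 426.8, 191.6], [0.0, 0.0, 1.0]] [ 1.147 -0.144  0.984] [0.54, 0.419, 1.272] ['color', 'depth', 'mtx', 'eye', 'rotation', 'name']
```

```bash
python3 - <<'E'
s=open('h.py').read()
s=s.replace("c['name']=n; return c","c['name']=n; c['rotation']=cv2.Rodrigues(np.array(c['rotation'],float))[0]; return c")
open('h.py','w').write(s)
E
```

```text
(no output)
```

View pics/top.png

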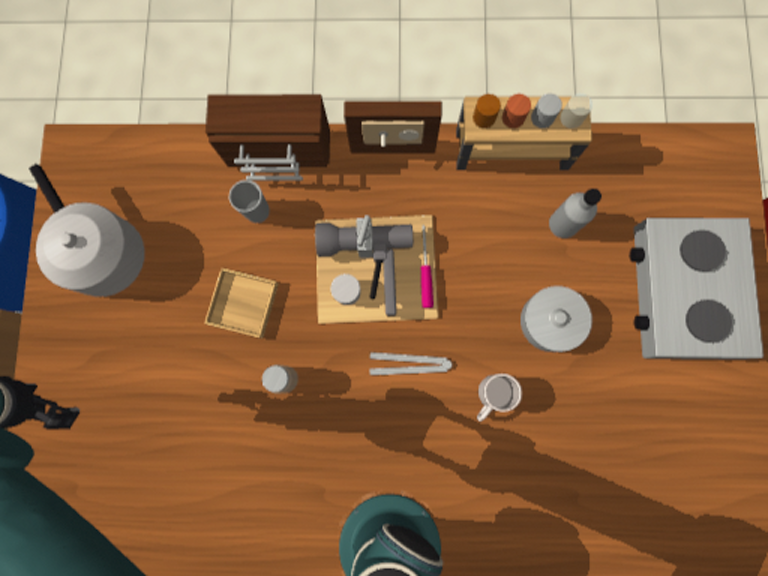

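View pics/scene.png

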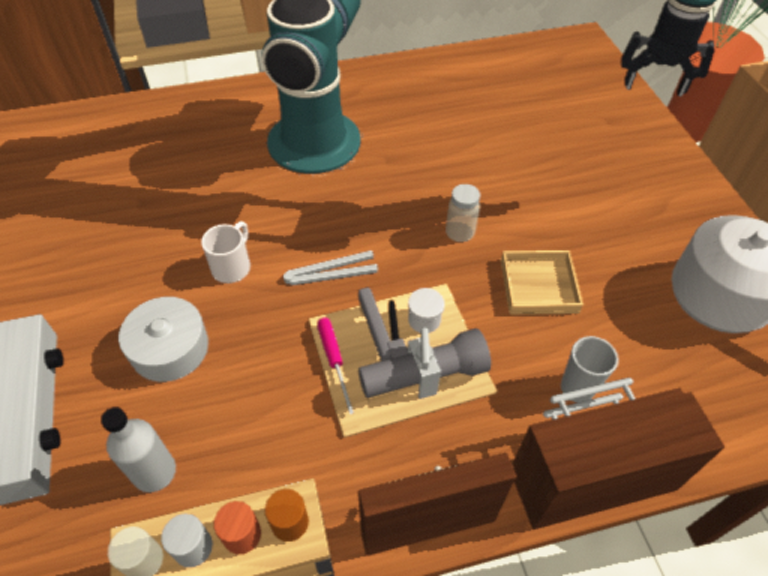

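The top view (768 px wide) shows the tin lid at (345,289), tray at (241,303), wing nut at (364,235), trigger at (375,282), grip at (390,282). The scene view shows the same things from the far side: tin (426,308), tray (541,282), nut (425,350).

```bash
cat > m.py <<'E'
from h import *
def rect(P,m):
    q=P[m][:,:2].astype(np.float32); r=cv2.minAreaRect(q*1000); return [np.round(x,1) for x in r],len(q)
for n in ['top','scene']:
    c=cam(n); P=cloud(c); x,y,z=P[...,0],P[...,1],P[...,2]; hsv=cv2.cvtColor(c['color'],cv2.COLOR_RGB2HSV); H,S,V=[hsv[...,i].astype(int) for i in range(3)]
    def box(cu,cv_,r):
        m=np.zeros(z.shape,bool); m[int(cv_/1.5-r):int(cv_/1.5+r),int(cu/1.5-r):int(cu/1.5+r)]=1; return m
    t,tr,nu,pl = ([(345,289),(241,303),(364,235),(377,268)] if n=='top' else [(426,308),(541,282),(425,350),(400,358)])
    print(n,'table z',np.nanmedian(z[box(*( (330,440) if n=='top' else (560,200)),5)]))
    b=box(*pl,70 if n=='top' else 80)
    m=b&(z>.004)&(z<.02)&(H>12)&(H<30)&(S<170)&(V>120); print('plate',rect(P,m),np.nanmedian(z[m]))
    for nm,pos,r,lo,hi in [('tin',t,16,.055,.08),('tray',tr,36,.018,.04),('trayfloor',tr,20,-.01,.015),('nut',nu,25,.103,.14)]:
        m=box(*pos,r)&(z>lo)&(z<hi); print(nm,rect(P,m),'z med/max',np.round([np.nanmedian(z[m]),np.nanmax(z[m])],4))
    b=box(*pl,60); m=b&(z>.03)&(z<.085)&(V<45); print('black',rect(P,m),np.nanmedian(z[m]))
    m=b&(z>.05)&(z<.1)&(S<60)&(V<130)&(V>45); print('grey',rect(P,m),np.nanmedian(z[m]))
E
python3 m.py
```

```text
top table z 0.00047343382114406474
plate ([array([535.3,  77.8]), array([371.7, 383.1]), np.float64(5.7)], 3222) 0.010501214997107988
tin ([array([540.2, 100.6]), array([63.3, 60.7]), np.float64(27.0)], 302) z med/max [0.0663 0.0719]
tray ([array([513.3, 337. ]), array([131.9, 130. ]), np.float64(76.8)], 281) z med/max [0.0277 0.0331]
trayfloor ([array([517.6, 346.4]), array([136.8, 142.1]), np.float64(0.7)], 1396) z med/max [0.0048 0.015 ]
nut ([array([654.1,  60.3]), array([25.4, 62.4]), np.float64(59.3)], 109) z med/max [0.1221 0.1295]
black ([array([562.4,  34.2]), array([ 9.7, 84.6]), np.float64(80.1)], 71) 0.06792290071402385
grey ([array([585.6,  63.2]), array([209. , 196.9]), np.float64(88.6)], 1316) 0.07595420043199008
scene table z 0.000415126647002495
plate ([array([534.2,  98.2]), array([362.6, 447.9]), np.float64(3.1)], 5107) 0.010809260533912846
tin ([array([541.8,  97.5]), array([61. , 64.2]), np.float64(73.8)], 418) z med/max [0.0665 0.0714]
tray ([array([514.7, 334. ]), array([130.9, 135.4]), np.float64(76.6)], 499) z med/max [0.0267 0.0327]
trayfloor ([array([515.8, 333.1]), array([122.4, 131.9]), np.float64(75.0)], 1265) z med/max [0.0058 0.015 ]
nut ([array([657.5,  56.8]), array([26.3, 64.2]), np.float64(88.4)], 189) z med/max [0.1228 0.1291]
black ([array([566.5,  31.5]), array([ 8.1, 72.3]), np.float64(80.1)], 73) 0.06844506799569872
grey ([array([594.9,  61.6]), array([210.6, 197.7]), np.float64(86.4)], 1621) 0.07378509871300443
```

```bash
cat > m2.py <<'E'
from h import *
import sys
for n in sys.argv[1:]:
    c=cam(n); P=cloud(c); x,y,z=P[...,0],P[...,1],P[...,2]; hsv=cv2.cvtColor(c['color'],cv2.COLOR_RGB2HSV); S,V=hsv[...,1],hsv[...,2]
    near=(x>.4)&(x<.8)&(abs(y-.05)<.22)
    m=(near&(z>.005)&(z<.2)).astype(np.uint8); k,l,st,ct=cv2.connectedComponentsWithStats(m)
    i=l[int(289/1.5),int(345/1.5)] if n=='top' else l[int(308/1.5),int(426/1.5)]
    print(n,'cradle',cv2.minAreaRect((P[(l==i)&(z<.014)][:,:2]*1000).astype(np.float32)),st[i])
    def pca(m,nm):
        q=P[m]; q=q[:,:2]*1000; mu=q.mean(0); w,v=np.linalg.eigh(np.cov(q.T)); d=v[:,1]; s=(q-mu)@d
        r=cv2.minAreaRect(q.astype(np.float32)); print(nm,len(q),'mean',mu.round(1),'rect',np.round(r[0],1),np.round(r[1],1),'axis deg',np.degrees(np.arctan2(d[1],d[0])).round(1),'len',np.ptp(s).round(1))
    near2=(abs(x-.655)<.045)&(abs(y-.059)<.045)
    for lo in (.105,.112,.117): pca(near2&(z>lo)&(z<.14),f'nut>{lo}')
    pca((l==i)&(z>.06)&(z<.075)&(x<.62)&(abs(y-.01)<.04)&(V>45)&(S<80),'grip')
    pca((l==i)&(z>.06)&(z<.075)&(x<.62)&(abs(y-.03)<.03)&(V<=40),'trig')
    pca((l==i)&(z>.074)&(z<.084)&(x>.6),'barrel')
E
python3 m2.py top scene
python3 - <<'E'
import cv2
a=cv2.imread('pics/top.png')[200:340,300:450]
cv2.imwrite('pics/c.png',cv2.resize(a,None,fx=4,fy=4,interpolation=cv2.INTER_CUBIC))
E
```

```text
top cradle ((599.3218383789062, 37.950164794921875), (252.1231689453125, 274.09075927734375), 3.238731622695923) [ 209  143   83   74 5437]
nut>0.105 100 mean [653.1  59.8] rect [654.4  59.3] [24.4 63.4] axis deg 164.7 len 65.0
nut>0.112 85 mean [653.8  59.8] rect [654.7  60. ] [12.3 65. ] axis deg 164.6 len 65.0
nut>0.117 79 mean [654.2  60. ] rect [654.7  60. ] [12.3 65. ] axis deg 164.9 len 65.0
grip 327 mean [556.7   7.6] rect [551.5  18.5] [137.   51.4] axis deg -173.2 len 140.2
trig 62 mean [562.   33.4] rect [562.8  34. ] [ 8.9 84.9] axis deg 170.3 len 84.9
barrel 520 mean [652.   49.6] rect [649.4  63. ] [210.8  82.1] axis deg 93.9 len 210.1
scene cradle ((585.498291015625, 43.99585723876953), (265.851318359375, 291.379150390625), 2.9882731437683105) [ 206  189  125  102 8429]
nut>0.105 165 mean [659.8  55.7] rect [656.9  56.2] [23.3 65.5] axis deg 164.8 len 66.4
nut>0.112 137 mean [658.4  56.4] rect [657.2  56.6] [11.9 66.4] axis deg 164.8 len 66.4
nut>0.117 125 mean [658.2  56.7] rect [657.2  56.6] [11.9 66.4] axis deg 164.1 len 66.4
grip 446 mean [562.8   3.6] rect [553.3  14.9] [134.   50.9] axis deg -172.9 len 135.7
trig 70 mean [567.9  31. ] rect [565.4  31.6] [ 7.8 70.9] axis deg 170.5 len 70.9
barrel 869 mean [660.8  45.5] rect [653.   58.7] [213.2  80.1] axis deg 89.4 len 211.2
```

View pics/c.png

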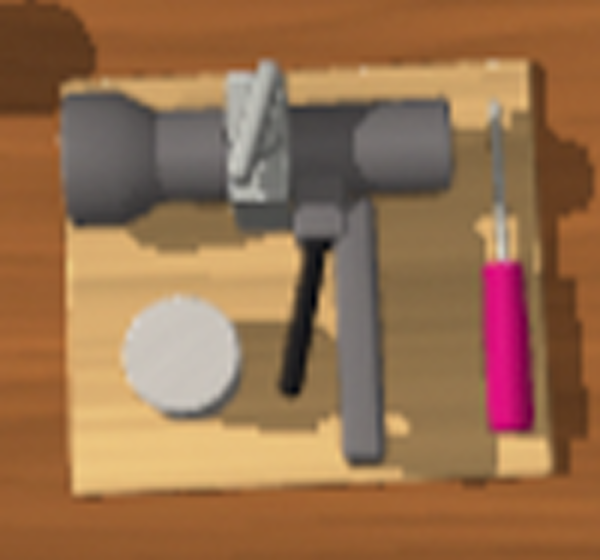

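The crop shows the tin at (180,355), clear of the released trigger (305,320), and the nut wings tilted at (255,125), about 0.32 rad. The cradle's origin is near (0.608, 0.036) with yaw 3.1°. I'll close on the tin along the cradle's x, which keeps the fingers off the trigger.

>>> drive_tool(
  claw=[85, 85, 85, 85, 85, 85, 85, 85],
  slide=[
    [0.48, -1, -0.06],
    [0.48, -1, -0.06],
    [0.48, -1, -0.06],
    [0.48, -1, -0.06],
    [0.48, -1, -0.06],
    [0.48, -1, -0.06],
    [0.48, -1, -0.06],
    [0.48, -1, -0.06],
  ],
  yaw=[-0.336, -0.336, -0.336, -0.336, -0.336, -0.336, -0.336, -0.336],
  newtons=30,
)

```text
time: 0.97
tool_pos: [0.4451, 0.3023, 0.3868]
tcp_rot: [2.104, 2.333, 0.001]
wrist_force: [0.6, -0.7, -0.1]
width: 0.998
grip_force: 0.0
```

>>> drive_tool(
  claw=[85, 85, 85, 85, 85, 85, 85],
  slide=[
    [0.192, -0.408, -0.05],
    [0.192, -0.408, -0.05],
    [0.192, -0.408, -0.05],
    [0.192, -0.408, -0.05],
    [0.192, -0.408, -0.05],
    [0.192, -0.408, -0.05],
    [0.192, -0.408, -0.05],
  ],
  yaw=[-0.018, -0.018, -0.018, -0.018, -0.018, -0.018, -0.018],
)

```text
time: 1.55
tool_pos: [0.542, 0.0966, 0.3611]
tcp_rot: [2.167, 2.273, -0.002]
wrist_force: [0.3, 0.6, -0.2]
width: 0.996
grip_force: 0.0
```

```bash
cat > w.py <<'E'
from h import *
import sys
c=cam('wrist'); P=cloud(c); x,y,z=P[...,0],P[...,1],P[...,2]
s=bot.read_state(); r=s['tcp_rot']; print('tcp',s['tool_pos'].round(4),'yang',(2*np.degrees(np.arctan2(r[1],r[0]))-90)%180,'eye',np.round(c['eye'],3),'view',c['rotation'][:,2].round(2))
cv2.imwrite(f'pics/{sys.argv[1]}.png',c['color'][:,:,::-1])
np.savez('w_'+sys.argv[1],P=P,col=c['color'])
E
python3 w.py w1
```

```text
tcp [0.5413 0.0984 0.3613] yang 2.77724478950239 eye [0.538 0.177 0.331] view [-0.01  0.31  0.95]
```

View pics/w1.png

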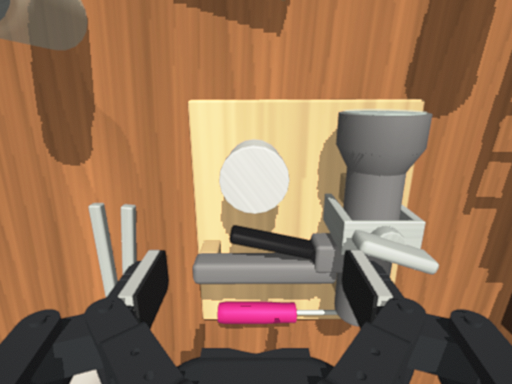

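The wrist view shows the tin lid at (254,176), trigger (270,242), grip (265,268), nut wings (395,250), all clear. I'll measure from its depth.

```bash
cat > mw.py <<'E'
from h import *
import sys
d=np.load('w_'+sys.argv[1]+'.npz'); P=d['P']; x,y,z=P[...,0],P[...,1],P[...,2]
hsv=cv2.cvtColor(d['col'],cv2.COLOR_RGB2HSV); S,V=hsv[...,1],hsv[...,2]
def show(nm,m):
    m=cv2.morphologyEx(m.astype(np.uint8),cv2.MORPH_OPEN,np.ones((3,3)))
    k,l,st,ct=cv2.connectedComponentsWithStats(m); i=1+np.argmax(st[1:,4]); m=l==i
    q=P[m][:,:2]*1000; mu=q.mean(0); w,v=np.linalg.eigh(np.cov(q.T)); a=v[:,1]
    r=cv2.minAreaRect(q.astype(np.float32)); print(nm,len(q),'rect',np.round(r[0],1),np.round(r[1],1),'mean',mu.round(1),'axis',np.degrees(np.arctan2(a[1],a[0])).round(1)%180,'z',np.nanmedian(z[m]).round(4))
show('tin',(abs(x-.541)<.045)&(abs(y-.099)<.045)&(z>.06)&(z<.08))
show('plate',(z>.006)&(z<.014)&(S<170)&(V>120)&(abs(x-.6)<.17)&(abs(y-.03)<.16))
show('grip',(z>.062)&(z<.076)&(x<.615)&(x>.45)&(abs(y-.01)<.05)&(V>45)&(S<60)&(y<.025))
show('trig',(z>.06)&(z<.075)&(x<.62)&(x>.45)&(y<.065)&(V<40))
show('nut',(z>.112)&(z<.135)&(abs(x-.656)<.05)&(abs(y-.058)<.05))
E
python3 mw.py w1
```

```text
tin 3739 rect [539.7 100.7] [62.6 62.6] mean [539.8 101.9] axis 92.0 z 0.0666
plate 16355 rect [592.7  85. ] [239.1 172.6] mean [557.4 105.4] axis 30.80000000000001 z 0.0107
grip 2971 rect [549.8   7.9] [131.3  27.1] mean [550.3   8.1] axis 3.3000000000000114 z 0.0703
trig 169 rect [583.2  30.2] [ 8.7 37.2] mean [584.1  30.4] axis 172.2 z 0.0687
nut 1458 rect [654.1  60.4] [12.6 65.8] mean [652.3  62.8] axis 164.7 z 0.1237
```

>>> drive_tool(
  claw=[85, 85, 85, 85, 85, 85, 85, 85],
  slide=[
    [0, 0.003, -0.08],
    [0, 0.003, -0.16],
    [0, 0.003, -0.22],
    [0, 0.003, -0.27],
    [0, 0.003, -0.3],
    [0, 0.003, -0.33],
    [0, 0.003, -0.33],
    [0, 0.003, -0.33],
  ],
  yaw=[0, 0, 0, 0, 0, 0, 0, 0],
)

```text
time: 2.27
tool_pos: [0.5399, 0.1029, 0.1961]
tcp_rot: [-2.16, -2.279, 0.002]
wrist_force: [-0.3, 0.1, 0.7]
width: 0.993
grip_force: 0.0
```

>>> drive_tool(
  claw=[58, 58, 58, 58, 58, 58, 58, 58],
  slide=[
    [0, 0, 0],
    [0, 0, 0],
    [0, 0, 0],
    [0, 0, 0],
    [0, 0, 0],
    [0, 0, 0],
    [0, 0, 0],
    [0, 0, 0],
  ],
  yaw=[0, 0, 0, 0, 0, 0, 0, 0],
  newtons=30,
)

```text
time: 2.93
tool_pos: [0.5416, 0.1022, 0.1985]
tcp_rot: [2.162, 2.278, 0.004]
wrist_force: [-1.0, 2.9, 6.1]
width: 0.741
grip_force: 33.6
```

>>> drive_tool(
  claw=[56, 56, 56, 56, 56, 56, 56, 56],
  slide=[
    [0, 0, 0],
    [0, 0, 0.02],
    [0, 0, 0.04],
    [0, 0, 0.08],
    [0, 0, 0.12],
    [0, 0, 0.17],
    [0, 0, 0.2],
    [0, 0, 0.2],
  ],
  yaw=[0, 0, 0, 0, 0, 0, 0, 0],
  newtons=45,
)

```text
time: 3.6
tool_pos: [0.5425, 0.1018, 0.3016]
tcp_rot: [2.159, 2.275, 0.01]
wrist_force: [0.7, 0.1, -2.3]
width: 0.739
grip_force: 50.1
```

```bash
python3 w.py w2
```

```text
tcp [0.5418 0.1017 0.2994] yang 2.994515183096837 eye [0.538 0.183 0.271] view [-0.02  0.31  0.95]
```

View pics/w2.png

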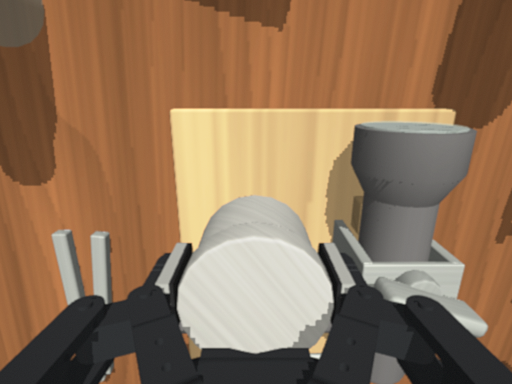

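The tin is held between the pads (lid at (255,300)) and appears upright. I'll check its tilt and its offset from the TCP.

```bash
python3 - <<'E'
from h import *
d=np.load('w_w2.npz'); P=d['P']; x,y,z=P[...,0],P[...,1],P[...,2]
m=(abs(x-.541)<.029)&(abs(y-.1)<.029)&(z>.14)&(z<.2); print(m.sum(),np.percentile(z[m],[5,50,95]))
A=np.c_[x[m],y[m],np.ones(m.sum())]; zz=z[m]
for _ in range(5):
    k=np.linalg.lstsq(A,zz,rcond=None)[0]; g=abs(A@k-zz)<.003; A,zz=A[g],zz[g]
print('tilt',k[:2],len(zz),'ztop',np.median(zz),'x',A[:,0].min(),A[:,0].max(),'y',A[:,1].min(),A[:,1].max())
c=cam('scene');P=cloud(c); x,y,z=P[...,0],P[...,1],P[...,2]
v=bot.read_state()['tool_pos'];print(v)
m=(z>.022)&(z<.032)&(abs(x-.514)<.09)&(abs(y-.335)<.09); print(cv2.minAreaRect((P[m][:,:2]*1000).astype(np.float32)))
E
```

```text
15661 [0.1591832  0.16955947 0.17062563]
tilt [ 0.00539104 -0.00400153] 13913 ztop 0.1695950285766104 x 0.512003824104037 0.5699952229603937 y 0.07655049827366746 0.12899148131672333
[0.54087671 0.10155896 0.29746493]
((514.9634399414062, 334.6269226074219), (132.21629333496094, 133.9354248046875), 76.58230590820312)
```

>>> drive_tool(
  claw=[56, 56, 56, 56, 56, 56, 56, 56],
  slide=[
    [-0.004, 0.03, 0],
    [-0.012, 0.1, 0],
    [-0.02, 0.18, 0],
    [-0.03, 0.26, 0],
    [-0.04, 0.34, 0],
    [-0.046, 0.4, 0],
    [-0.052, 0.45, 0],
    [-0.054, 0.47, 0],
  ],
  yaw=[-0.01, -0.02, -0.035, -0.05, -0.065, -0.08, -0.091, -0.091],
)

```text
time: 4.37
tool_pos: [0.5122, 0.3395, 0.2943]
tcp_rot: [-2.463, -1.948, 0.004]
wrist_force: [0.1, 0.0, -2.1]
width: 0.736
grip_force: 50.1
```

>>> drive_tool(
  claw=[56, 56, 56, 56, 56, 56, 56, 56],
  slide=[
    [0, 0, 0],
    [0, 0, -0.03],
    [0, 0, -0.07],
    [0, 0, -0.11],
    [0, 0, -0.14],
    [0, 0, -0.16],
    [0, 0, -0.17],
    [0, 0, -0.17],
  ],
  yaw=[0, 0, 0, 0, 0, 0, 0, 0],
)

```text
time: 5.03
tool_pos: [0.5133, 0.3353, 0.2098]
tcp_rot: [-2.466, -1.947, 0.006]
wrist_force: [0.2, 0.7, -2.1]
width: 0.737
grip_force: 50.1
```

```bash
python3 w.py w3; python3 - <<'E'
from h import *
c=cam('top');P=cloud(c); x,y,z=P[...,0],P[...,1],P[...,2]
d=np.load('w_w3.npz'); P=d['P']; x,y,z=P[...,0],P[...,1],P[...,2]
m=(z>.022)&(z<.034)&(abs(x-.514)<.09)&(abs(y-.335)<.09); print('rim',cv2.minAreaRect((P[m][:,:2]*1000).astype(np.float32)))
m=(abs(x-.514)<.03)&(abs(y-.335)<.03)&(z>.06)&(z<.12); print('lid z',np.percentile(z[m],[20,50,80]),x[m].mean(),y[m].mean())
print(bot.read_state()['tool_pos'],bot.read_state()['wrist_force'])
E
```

```text
tcp [0.5138 0.3359 0.2111] yang 166.59178383915662 eye [0.531 0.414 0.179] view [0.08 0.31 0.95]
rim ((513.3441162109375, 337.81195068359375), (129.9397735595703, 129.81271362304688), 76.49783325195312)
lid z [0.07727929 0.07798335 0.11248826] 0.5138298743995359 0.34309068129909404
[0.51423136 0.33634367 0.21208612] [ 0.09374126  0.40112301 -1.70574662]
```

>>> drive_tool(
  claw=[56, 56, 56, 56, 56, 56, 56, 56],
  slide=[
    [0, 0.002, -0.01],
    [0, 0.002, -0.018],
    [0, 0.002, -0.024],
    [0, 0.002, -0.028],
    [0, 0.002, -0.03],
    [0, 0.002, -0.032],
    [0, 0.002, -0.034],
    [0, 0.002, -0.034],
  ],
  yaw=[0, 0, 0, 0, 0, 0, 0, 0],
)

```text
time: 5.8
tool_pos: [0.5137, 0.3377, 0.1945]
tcp_rot: [-2.465, -1.948, 0.0]
wrist_force: [-0.6, -0.2, -3.3]
width: 0.734
grip_force: 50.1
```

>>> drive_tool(
  claw=[56, 56, 56, 56],
  slide=[
    [0, 0, -0.001],
    [0, 0, -0.002],
    [0, 0, -0.002],
    [0, 0, -0.002],
  ],
  yaw=[0, 0, 0, 0],
)

```text
time: 6.13
tool_pos: [0.5138, 0.3377, 0.1938]
tcp_rot: [2.465, 1.948, 0.0]
wrist_force: [-0.4, -0.4, -1.8]
width: 0.736
grip_force: 50.3
```

>>> drive_tool(
  claw=[56, 56, 56, 56, 56, 56],
  slide=[
    [0, 0, -0.001],
    [0, 0, -0.002],
    [0, 0, -0.003],
    [0, 0, -0.004],
    [0, 0, -0.004],
    [0, 0, -0.004],
  ],
  yaw=[0, 0, 0, 0, 0, 0],
)

```text
time: 6.63
tool_pos: [0.5139, 0.3379, 0.1937]
tcp_rot: [-2.465, -1.948, -0.0]
wrist_force: [-4.9, -3.0, 10.2]
width: 0.734
grip_force: 51.1
```

```bash
python3 - <<'E'
from h import *
s=bot.read_state(); print(s['tool_pos'],s['wrist_force'])
c=cam('wrist');P=cloud(c); x,y,z=P[...,0],P[...,1],P[...,2]
m=(abs(x-.514)<.02)&(y>.34)&(y<.36)&(z>.05)&(z<.1); print('lid z',np.percentile(z[m],[20,50,80]))
m=(z>.022)&(z<.04)&(abs(x-.514)<.09)&(abs(y-.335)<.09); print('rim',np.median(z[m]))
E
```

```text
[0.51392076 0.33785628 0.19370453] [-4.91954991 -3.00431931 10.21069144]
lid z [0.06139105 0.06199913 0.09575791]
rim 0.02823546411324862
```

The tin rests on the tray floor: lid top at 0.062 m, contact force 10 N. Next I release it gently.

>>> drive_tool(
  claw=[66, 70, 72, 74, 74, 74, 74, 74],
  slide=[
    [0, 0, 0.004],
    [0, 0, 0.004],
    [0, 0, 0.004],
    [0, 0, 0.004],
    [0, 0, 0.02],
    [0, 0, 0.06],
    [0, 0, 0.12],
    [0, 0, 0.2],
  ],
  yaw=[0, 0, 0, 0, 0, 0, 0, 0],
)

```text
time: 7.35
tool_pos: [0.5124, 0.3368, 0.2895]
tcp_rot: [-2.464, -1.947, 0.011]
wrist_force: [0.6, -0.0, -0.5]
width: 0.867
grip_force: 0.0
```

```bash
python3 - <<'E'
from h import *
s=bot.read_state(); print(s['tool_pos'],s['wrist_force'],s['q'])
c=cam('wrist');P=cloud(c); x,y,z=P[...,0],P[...,1],P[...,2]
m=(abs(x-.514)<.045)&(abs(y-.337)<.045)&(z>.055)&(z<.07); print('lid z',np.percentile(z[m],[20,50,80]),cv2.minAreaRect((P[m][:,:2]*1000).astype(np.float32)))
m=(z>.022)&(z<.034)&(abs(x-.514)<.09)&(abs(y-.335)<.09); print('rim',cv2.minAreaRect((P[m][:,:2]*1000).astype(np.float32)))
E
```

```text
[0.51239154 0.33684487 0.28951816] [ 0.56237042 -0.00524151 -0.53373506] [5.40937271e-01 2.45562625e-01 1.84947422e+00 1.04792169e-05
 1.05366406e+00 7.74414173e-01]
lid z [0.06110258 0.0616635  0.06219407] ((512.5486450195312, 336.3904724121094), (63.009010314941406, 62.792144775390625), 32.84206008911133)
rim ((513.2090454101562, 337.5479431152344), (130.05776977539062, 130.34669494628906), 76.60165405273438)
```

Tin is centred within 1 mm and upright. Now to the wing nut, turning the closing line across the wings (74.7°).

>>> drive_tool(
  claw=[74, 74, 74, 74, 74, 74, 74, 74],
  slide=[
    [0, 0, 0.08],
    [0.04, -0.08, 0.08],
    [0.08, -0.16, 0.08],
    [0.12, -0.24, 0.08],
    [0.16, -0.32, 0.08],
    [0.2, -0.4, 0.08],
    [0.24, -0.48, 0.08],
    [0.28, -0.555, 0.08],
  ],
  yaw=[0.03, 0.07, 0.11, 0.15, 0.19, 0.23, 0.27, 0.31],
)

```text
time: 8.07
tool_pos: [0.6401, 0.086, 0.3323]
tcp_rot: [1.315, 2.852, 0.001]
wrist_force: [0.3, 0.2, 0.8]
width: 0.869
grip_force: 0.0
```

>>> drive_tool(
  claw=[50, 50, 50, 50, 50, 50, 50],
  slide=[
    [0, 0, 0],
    [0, 0, 0],
    [0, 0, 0],
    [0, 0, 0],
    [0, 0, 0],
    [0, 0, 0],
    [0, 0, 0],
  ],
  yaw=[0.03, 0.07, 0.11, 0.15, 0.179, 0.179, 0.179],
)

```text
time: 8.65
tool_pos: [0.6396, 0.0877, 0.3319]
tcp_rot: [0.486, 3.103, 0.0]
wrist_force: [0.1, 0.2, 0.3]
width: 0.588
grip_force: 0.0
```

```bash
python3 w.py w4; python3 mw.py w4 2>&1 | grep nut; python3 m2.py top | grep nut
```

```text
tcp [0.6396 0.0878 0.3319] yang 72.19900654000665 eye [0.563 0.113 0.302] view [-0.3   0.1   0.95]m2.py:10: RuntimeWarning: Mean of empty slice.
  q=P[m]; q=q[:,:2]*1000; mu=q.mean(0); w,v=np.linalg.eigh(np.cov(q.T)); d=v[:,1]; s=(q-mu)@d
  ret = um.true_divide(
  avg = a.mean(axis, **keepdims_kw)
m2.py:10: RuntimeWarning: Degrees of freedom <= 0 for slice
  q=P[m]; q=q[:,:2]*1000; mu=q.mean(0); w,v=np.linalg.eigh(np.cov(q.T)); d=v[:,1]; s=(q-mu)@d
  c *= np.true_divide(1, fact)
  c *= np.true_divide(1, fact)
Traceback (most recent call last):
  File "m2.py", line 13, in <module>
    for lo in (.105,.112,.117): pca(near2&(z>lo)&(z<.14),f'nut>{lo}')
                                ~~~^^^^^^^^^^^^^^^^^^^^^^^^^^^^^^^^^^
  File "m2.py", line 11, in pca
    r=cv2.minAreaRect(q.astype(np.float32)); print(nm,len(q),'mean',mu.round(1),'rect',np.round(r[0],1),np.round(r[1],1),'axis deg',np.degrees(np.arctan2(d[1],d[0])).round(1),'len',np.ptp(s).round(1))
                                                                                                                                                                                     ~~~~~~^^^
ValueError: zero-size array to reduction operation maximum which has no identity
```

View pics/w4.png

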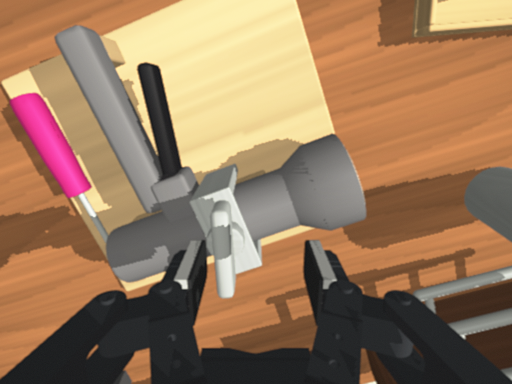

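The wrist view shows the nut wings from (222,205) to (228,295). The tool stopped about 30 mm short in y, so I'll measure the nut from this view.

```bash
cat >> h.py <<'E'
def nut():
    c=cam('wrist'); P=cloud(c); x,y,z=P[...,0],P[...,1],P[...,2]
    m=(z>.112)&(z<.132)&(abs(x-.655)<.045)&(abs(y-.059)<.045)
    m=cv2.morphologyEx(m.astype(np.uint8),cv2.MORPH_OPEN,np.ones((3,3))); k,l,st,ct=cv2.connectedComponentsWithStats(m)
    m=l==1+np.argmax(st[1:,4]); q=P[m][:,:2]*1000; v=np.linalg.eigh(np.cov(q.T))[1][:,1]
    print('nut',cv2.minAreaRect(q.astype(np.float32)),'axis',np.degrees(np.arctan2(v[1],v[0]))%180,np.median(z[m]))
    s=bot.read_state(); r=s['tcp_rot']; print('tcp',s['tool_pos'].round(4),'yang',(2*np.degrees(np.arctan2(r[1],r[0]))-90)%180,'q',s['q'].round(2),s['wrist_force'].round(1))
E
python3 -c "
from h import *
nut()"
```

```text
nut ((654.535400390625, 60.14028549194336), (12.238343238830566, 65.34307098388672), 74.63603973388672) axis 164.41478893043475 0.1238767202571674
tcp [0.6396 0.0879 0.3318] yang 72.25790573211762 q [ 0.1   0.26  1.75  0.    1.13 -1.16] [ 0.3  0.2 -0.3]
```

>>> drive_tool(
  claw=[50, 50, 50, 50, 50, 50, 50, 50],
  slide=[
    [0.03, -0.055, 0],
    [0.03, -0.055, 0],
    [0.03, -0.055, 0],
    [0.03, -0.055, -0.04],
    [0.03, -0.055, -0.08],
    [0.03, -0.055, -0.11],
    [0.03, -0.055, -0.122],
    [0.03, -0.055, -0.122],
  ],
  yaw=[0.013, 0.013, 0.013, 0.013, 0.013, 0.013, 0.013, 0.013],
)

```text
time: 9.47
tool_pos: [0.6533, 0.0607, 0.2683]
tcp_rot: [-0.418, -3.109, 0.001]
wrist_force: [-0.0, 0.1, -0.6]
width: 0.588
grip_force: 0.0
```

```bash
python3 w.py w5; python3 -c "
from h import *
nut()"
```

```text
tcp [0.654  0.0607 0.2699] yang 74.67911284971433 eye [0.575 0.083 0.238] view [-0.3   0.08  0.95]
nut ((654.5879516601562, 60.18865203857422), (11.981717109680176, 65.76900482177734), 74.45602416992188) axis 164.44561934822693 0.12391890623499179
tcp [0.6546 0.0606 0.2711] yang 74.6819741789553 q [ 0.05  0.34  1.77  0.    1.04 -1.25] [ 0.2 -0.1 -0.3]
```

View pics/w5.png

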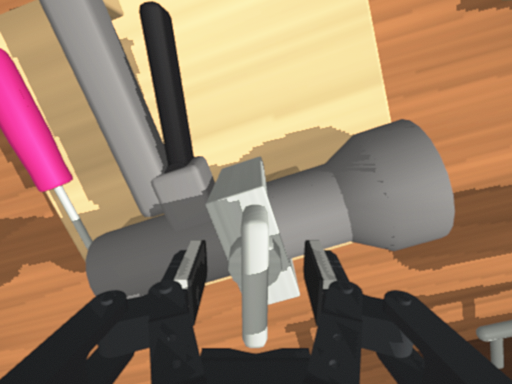

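The wings at (256,275) sit centred between the pads. I'll grip, then turn clockwise (negative yaw).

>>> drive_tool(
  claw=[10, 10, 10, 10, 10, 10, 10, 10],
  slide=[
    [0, 0, 0],
    [0, 0, 0],
    [0, 0, 0],
    [0, 0, 0],
    [0, 0, 0],
    [0, 0, 0],
    [0, 0, 0],
    [0, 0, 0],
  ],
  yaw=[0, 0, 0, 0, 0, 0, 0, 0],
  newtons=40,
)

```text
time: 10.23
tool_pos: [0.6551, 0.0598, 0.2727]
tcp_rot: [0.418, 3.111, -0.0]
wrist_force: [-2.3, -2.6, 6.4]
width: 0.293
grip_force: 39.1
```

>>> drive_tool(
  claw=[10, 10, 10, 10, 10, 10, 10, 10],
  slide=[
    [0, 0, 0],
    [0, 0, 0],
    [0, 0, 0],
    [0, 0, 0],
    [0, 0, 0],
    [0, 0, 0],
    [0, 0, 0],
    [0, 0, 0],
  ],
  yaw=[-0.025, -0.05, -0.08, -0.11, -0.14, -0.17, -0.2, -0.22],
)

```text
time: 10.9
tool_pos: [0.6551, 0.0599, 0.2726]
tcp_rot: [1.453, 2.783, 0.001]
wrist_force: [-1.8, -1.5, 6.0]
width: 0.297
grip_force: 39.1
```

The opening reads 25 mm instead of 12, so the pads may be on the nut's boss. I'll check whether the nut turned.

```bash
python3 -c "
from h import *
nut()"
```

```text
nut ((654.5388793945312, 60.78080368041992), (12.054226875305176, 65.15409851074219), 34.97916030883789) axis 125.0275490426309 0.12398910967531057
tcp [0.6552 0.06   0.2727] yang 34.716986820343465 q [ 0.05  0.34  1.76 -0.    1.04 -0.55] [-1.2 -1.7  6.5]
```

The nut turned with the grip (axis 164.5° → 125°). Continuing.

>>> drive_tool(
  claw=[10, 10, 10, 10, 10, 10, 10, 10],
  slide=[
    [0, 0, 0],
    [0, 0, 0],
    [0, 0, 0],
    [0, 0, 0],
    [0, 0, 0],
    [0, 0, 0],
    [0, 0, 0],
    [0, 0, 0],
  ],
  yaw=[-0.03, -0.065, -0.1, -0.135, -0.17, -0.205, -0.24, -0.27],
  newtons=50,
)

```text
time: 11.62
tool_pos: [0.6552, 0.06, 0.2727]
tcp_rot: [2.471, 1.937, 0.003]
wrist_force: [-2.2, -2.1, 6.2]
width: 0.289
grip_force: 48.7
```

>>> drive_tool(
  claw=[10, 10, 10, 10, 10, 10, 10, 10],
  slide=[
    [0, 0, 0],
    [0, 0, 0],
    [0, 0, 0],
    [0, 0, 0],
    [0, 0, 0],
    [0, 0, 0],
    [0, 0, 0],
    [0, 0, 0],
  ],
  yaw=[-0.03, -0.06, -0.09, -0.115, -0.14, -0.16, -0.17, -0.17],
)

```text
time: 12.28
tool_pos: [0.6553, 0.0599, 0.2727]
tcp_rot: [2.893, 1.222, 0.004]
wrist_force: [-1.0, -2.8, 5.7]
width: 0.289
grip_force: 48.8
```

```bash
python3 -c "
from h import *
nut(); print(bot.read_state()['torque'])"
```

```text
nut ((655.4087524414062, 60.6125373840332), (65.98133087158203, 11.977495193481445), 45.58168029785156) axis 45.58349565030588 0.12406628109705695
tcp [0.6553 0.0599 0.2727] yang 135.85457085643554 q [ 0.05  0.34  1.76 -0.    1.04  0.82] [-1.2 -2.6  5.3]
[-0.28667077  0.29828089 -0.0279303 ]
```

The nut is at 137.5°, or 2.40 rad. A small extra turn confirms the stop, then I release and rise.

>>> drive_tool(
  claw=[10, 10, 10, 10],
  slide=[
    [0, 0, 0],
    [0, 0, 0],
    [0, 0, 0],
    [0, 0, 0],
  ],
  yaw=[-0.01, -0.02, -0.025, -0.025],
)

```text
time: 12.67
tool_pos: [0.6553, 0.06, 0.2727]
tcp_rot: [2.936, 1.112, 0.004]
wrist_force: [-1.6, -1.3, 5.2]
width: 0.284
grip_force: 48.8
```

>>> drive_tool(
  claw=[45, 45, 45, 45, 45, 45, 45, 45],
  slide=[
    [0, 0, 0],
    [0, 0, 0],
    [0, 0, 0],
    [0, 0, 0.02],
    [0, 0, 0.06],
    [0, 0, 0.12],
    [0, 0, 0.18],
    [0, 0, 0.18],
  ],
  yaw=[0, 0, 0, 0, 0, 0, 0, 0],
)

```text
time: 13.33
tool_pos: [0.6568, 0.0604, 0.3691]
tcp_rot: [2.936, 1.109, 0.018]
wrist_force: [1.7, -0.9, 0.7]
width: 0.525
grip_force: 0.0
```

```bash
python3 -c "
from h import *
nut()"
```

```text
nut ((655.2810668945312, 60.684627532958984), (64.99061584472656, 12.008875846862793), 45.65632629394531) axis 45.68651802173392 0.12408916641972156
tcp [0.6562 0.0604 0.3666] yang 131.3858331390549 q [0.05 0.26 1.69 0.   1.19 0.9 ] [ 0.4 -0.4  0.2]
```

The nut holds at 2.40 rad. Next, hover over the grip with the closing line across it (93.1°).

>>> drive_tool(
  claw=[85, 85, 85, 85, 85, 85, 85, 85],
  slide=[
    [-0.06, -0.024, 0],
    [-0.12, -0.048, -0.02],
    [-0.18, -0.07, -0.04],
    [-0.236, -0.094, -0.07],
    [-0.236, -0.094, -0.07],
    [-0.236, -0.094, -0.07],
    [-0.236, -0.094, -0.07],
    [-0.236, -0.094, -0.07],
  ],
  yaw=[-0.035, -0.07, -0.105, -0.14, -0.175, -0.212, -0.212, -0.212],
)

```text
time: 14.05
tool_pos: [0.5363, 0.0132, 0.3254]
tcp_rot: [-3.14, -0.093, 0.001]
wrist_force: [0.3, 0.3, -0.3]
width: 0.999
grip_force: 0.0
```

```bash
cat > g.py <<'E'
from h import *
s=bot.read_state(); r=s['tcp_rot']; print('tcp',s['tool_pos'].round(4),'yang',(2*np.degrees(np.arctan2(r[1],r[0]))-90)%180,'q',s['q'].round(2))
for n in ['wrist','top','scene']:
    c=cam(n); P=cloud(c); x,y,z=P[...,0],P[...,1],P[...,2]; hsv=cv2.cvtColor(c['color'],cv2.COLOR_RGB2HSV); S,V=hsv[...,1],hsv[...,2]
    for x0 in (.49,.51,.53,.54,.55,.57):
        b=(abs(x-x0)<.004)&(z>.062)&(z<.078)&(abs(y-.02)<.06)
        g=b&(V>40)&(S<70); t=b&(V<=40)
        f=lambda m: (m.sum(),np.round(np.percentile(y[m],[2,50,98])*1000,1) if m.sum()>3 else '')
        print(n,x0,'grip',*f(g),'trig',*f(t))
cv2.imwrite('pics/w6.png',cam('wrist')['color'][:,:,::-1])
E
python3 g.py
```

```text
tcp [0.5363 0.0132 0.3254] yang 93.40190640271595 q [-0.02  0.07  1.98  0.    1.09  1.49]
wrist 0.49 grip 205 [-8.3  2.2 12.6] trig 0 
wrist 0.51 grip 251 [-8.4  3.  13.5] trig 0 
wrist 0.53 grip 306 [-6.6  5.9 44.2] trig 74 [35.6 38.6 44.9]
wrist 0.54 grip 338 [-6.7  6.5 42.8] trig 62 [34.2 36.5 43.4]
wrist 0.55 grip 362 [-6.6  7.5 41.5] trig 57 [32.3 34.4 36.7]
wrist 0.57 grip 391 [-5.4  8.2 38.1] trig 62 [28.6 31.3 38. ]
top 0.49 grip 16 [-7.6  2.  11.6] trig 0 
top 0.51 grip 14 [-7.4  2.2 11.8] trig 0 
top 0.53 grip 15 [-7.3  2.3 12. ] trig 4 [37.8 39.3 41. ]
top 0.54 grip 5 [-7.  -0.8 41.2] trig 2 
top 0.55 grip 0  trig 0 
top 0.57 grip 0  trig 0 
scene 0.49 grip 12 [-8.2  0.4  7.3] trig 0 
scene 0.51 grip 22 [-11.6  -1.6   9.5] trig 0 
scene 0.53 grip 25 [-10.8  -0.5  26.2] trig 3 
scene 0.54 grip 25 [-11.1  -1.3  26. ] trig 6 [32.8 35.2 37.4]
scene 0.55 grip 21 [-9.6 -0.3  9.9] trig 5 [33.4 34.8 36.2]
scene 0.57 grip 25 [-8.7  2.8 24.2] trig 9 [28.  30.3 34.2]
```

View pics/w6.png

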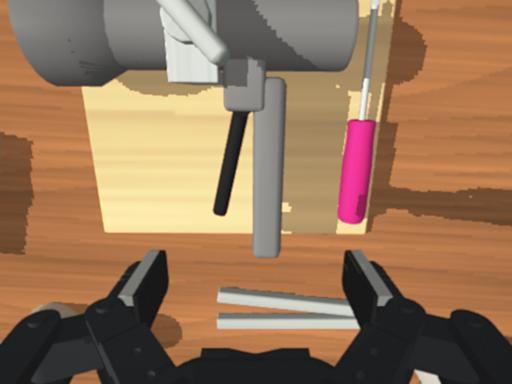

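The view shows the grip at (268,170), trigger (230,165), screwdriver handle (357,170). The grip's outer edge is at y≈-7 mm and the trigger's outer face at ≈44 mm, so 51 to 54 mm across as expected. Descending with the fingers clear of both.

>>> drive_tool(
  claw=[83, 83, 83, 83, 83, 83, 83, 83],
  slide=[
    [0.004, 0, -0.04],
    [0.004, 0, -0.1],
    [0.004, 0, -0.15],
    [0.004, 0, -0.19],
    [0.004, 0, -0.22],
    [0.004, 0, -0.235],
    [0.004, 0, -0.235],
    [0.004, 0, -0.235],
  ],
  yaw=[0, 0, 0, 0, 0, 0, 0, 0],
)

```text
time: 14.92
tool_pos: [0.5389, 0.0133, 0.2083]
tcp_rot: [-3.14, -0.089, 0.0]
wrist_force: [0.3, -0.5, 1.0]
width: 0.974
grip_force: 0.0
```

>>> drive_tool(
  claw=[60, 56, 52, 48, 44, 40, 38, 36],
  slide=[
    [0, 0, 0],
    [0, 0, 0],
    [0, 0, 0],
    [0, 0, 0],
    [0, 0, 0],
    [0, 0, 0],
    [0, 0, 0],
    [0, 0, 0],
  ],
  yaw=[0, 0, 0, 0, 0, 0, 0, 0],
  newtons=25,
)

```text
time: 15.58
tool_pos: [0.5393, 0.0112, 0.2101]
tcp_rot: [3.135, 0.092, 0.003]
wrist_force: [-3.3, -8.1, 10.9]
width: 0.443
grip_force: 25.2
```

The opening is 37.8 mm, so the trigger is fully squeezed. Hold for about a second, then release.

>>> drive_tool(
  claw=[34, 34, 34, 34, 34, 34, 34, 34],
  slide=[
    [0, 0, 0],
    [0, 0, 0],
    [0, 0, 0],
    [0, 0, 0],
    [0, 0, 0],
    [0, 0, 0],
    [0, 0, 0],
    [0, 0, 0],
  ],
  yaw=[0, 0, 0, 0, 0, 0, 0, 0],
  newtons=30,
)

```text
time: 16.25
tool_pos: [0.5393, 0.0111, 0.2101]
tcp_rot: [3.136, 0.091, 0.003]
wrist_force: [-3.4, -9.0, 10.6]
width: 0.431
grip_force: 29.0
```

>>> drive_tool(
  claw=[34, 34, 34, 34, 34],
  slide=[
    [0, 0, 0],
    [0, 0, 0],
    [0, 0, 0],
    [0, 0, 0],
    [0, 0, 0],
  ],
  yaw=[0, 0, 0, 0, 0],
)

```text
time: 16.67
tool_pos: [0.5393, 0.0111, 0.2101]
tcp_rot: [3.136, 0.091, 0.003]
wrist_force: [-3.8, -8.0, 11.0]
width: 0.433
grip_force: 29.0
```

>>> drive_tool(
  claw=[83, 83, 83, 83, 83, 83, 83, 83],
  slide=[
    [0, 0, 0],
    [0, 0, 0],
    [0, 0, 0],
    [0, 0, 0],
    [0, 0, 0],
    [0, 0, 0],
    [0, 0, 0],
    [0, 0, 0],
  ],
  yaw=[0, 0, 0, 0, 0, 0, 0, 0],
)

```text
time: 17.33
tool_pos: [0.5384, 0.0132, 0.208]
tcp_rot: [3.14, 0.089, -0.001]
wrist_force: [0.1, -1.2, 0.3]
width: 0.971
grip_force: 0.0
```

>>> drive_tool(
  claw=[83, 83, 83, 83, 83, 83, 83, 83],
  slide=[
    [0, 0, 0.03],
    [0, 0, 0.08],
    [0, 0, 0.14],
    [0, 0, 0.2],
    [0, 0, 0.26],
    [0, 0, 0.3],
    [0, 0, 0.3],
    [0, 0, 0.3],
  ],
  yaw=[0, 0, 0, 0, 0, 0, 0, 0],
)

```text
time: 18.0
tool_pos: [0.539, 0.0132, 0.3599]
tcp_rot: [3.14, 0.089, 0.006]
wrist_force: [0.8, -0.1, -0.4]
width: 0.968
grip_force: 0.0
```

```bash
python3 g.py | grep -E "tcp|wrist"; python3 - <<'E'
from h import *
c=cam('scene'); P=cloud(c); x,y,z=P[...,0],P[...,1],P[...,2]
m=(abs(x-.514)<.045)&(abs(y-.337)<.045)&(z>.055)&(z<.07); print('tin',np.median(z[m]),cv2.minAreaRect((P[m][:,:2]*1000).astype(np.float32)))
m=(z>.115)&(z<.132)&(abs(x-.655)<.045)&(abs(y-.059)<.045); print('nut',cv2.minAreaRect((P[m][:,:2]*1000).astype(np.float32)))
cv2.imwrite('pics/end.png',c['color'][:,:,::-1]); print(bot.read_state()['wrist_force'])
E
```

```text
tcp [0.539  0.0132 0.3599] yang 93.23519198273452 q [-0.02  0.04  1.95 -0.    1.15  1.49]
wrist 0.49 grip 166 [-9.   2.1 12.5] trig 0 
wrist 0.51 grip 202 [-8.7  2.5 13.5] trig 0 
wrist 0.53 grip 255 [-7.1  6.4 44.6] trig 43 [35.6 38.2 44.4]
wrist 0.54 grip 277 [-7.2  6.4 43. ] trig 38 [34.1 35.9 38.4]
wrist 0.55 grip 282 [-6.5  7.7 41.4] trig 38 [32.4 34.4 40.8]
wrist 0.57 grip 304 [-5.7  8.3 37.7] trig 44 [29.  30.8 33.2]
tin 0.06142684258180736 ((514.1361694335938, 331.47467041015625), (60.34208297729492, 62.264259338378906), 69.3904800415039)
nut ((657.3712158203125, 57.09596252441406), (65.19622802734375, 14.311355590820312), 43.0408821105957)
[ 0.06483507 -0.24508155  0.76998151]
```

View pics/end.png

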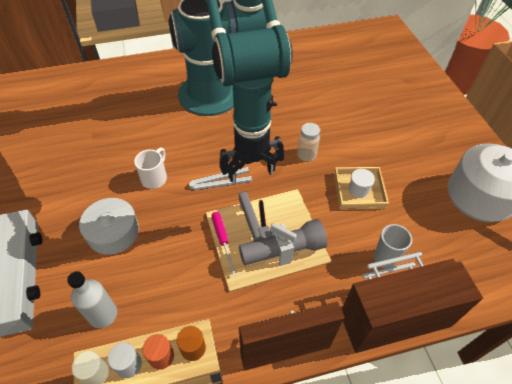

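The final view shows the tin upright in the tray at (361,183), the nut turned at (285,238), the trigger sprung back at (262,212), the bystanders undisturbed and the gripper clear. Handing in.

```bash
python3 -c "
from workcell import bot
print(bot.finish_job())"
```

```text
the job is handed in; nothing more can be done
None
```

I handed the job in at about 18 s of the 72 s allowed: the tin stands in the tray, the wing nut is at its stop (2.40 rad), and the trigger was squeezed fully for about a second and sprang back; no verdict was returned.

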